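# Start the crooked wing cap on the lacquer tin

### The arm

A 6-joint arm with a two-finger parallel gripper is mounted at the origin on the work surface. World frame = base frame: x ahead of the robot, y to its left, z up, the work surface at z = 0. Lengths are in mm, angles in degrees, forces in N, time in s.
With the tool pointing down it reaches from about 300 to 850 mm from the base axis. Payload 4.2 kg.
Tool frame: the origin (TCP) lies between the finger pads; the fingertips stand 22 mm ahead of it and the grasp point (between the pads) lies 3 mm ahead of it; z points along the fingers, y is the direction in which the jaws open and shut (so a half turn about z gives the same grasp; the last joint's range is limited). The gripper opens to 91 mm and grips with 3 to 60 N. Pads are 32 mm wide; open, the fingers measure 118 mm over their backs; the gripper's body (76 mm by 178 mm) begins 60 mm behind the grasp point.
Start: joints at [-67.265, 18.312, 89.639, -0, 72.044, -1.146], TCP at [232.785, -525.787, 235.976] pointing down, gripper open.
Joint ranges: [-177.97, 177.97], [-48.28, 115.42], [12.27, 149.76], [-77.06, 257.06], [2.81, 150.46], [-146.56, 146.56]. Speed limits (degrees/s): [147.25, 147.25, 180, 180, 180, 180].

### API

Orientations are given as [roll, pitch, yaw] about the fixed x, y, z axes, in that order (R = Rz(yaw) Ry(pitch) Rx(roll)).
In Python, from workcell import * gives the robot as it stands.
- The arm moves only by the shell command python3 -m jog 'ROWS' [OPENING] [FORCE]. ROWS is text: rows parted by semicolons, each of 6 numbers parted by spaces: the shift along the tool's x, y, z in units of 0.5 m (1.0 is 0.5 m), then the turn, a rotation vector about the tool's x, y, z in units of pi/2 rad (1.0 is pi/2 rad). A call has 1 to 20 rows; each row is the pose to reach, as a shift and turn from the pose measured when the call began, along the tool's axes at that moment; what a row does not reach only later rows make up. A row lasts 1/12 s, in which the tool goes at most 41.7 mm and 7.16 degrees, less where a joint would pass 70% of its speed; a pose out of reach is approached as far as the arm can. A call with a number of a shift or a turn outside -1 to 1 is refused whole. A call with a gripper value outside its range is refused whole. OPENING is the opening, from -1 (shut) to 1 (fully open), set as the call begins (- or left out, the last holds). The fingers move at their own pace and stop on an object; FORCE is the grip in N (left out, the last holds). Time passes only in rows, so rows that repeat a pose let the fingers close. It gives the time, the measured TCP pose, the force and the opening at its end, in the units of the state.
- state(): the state, without advancing time (a new reading comes with each control period).
- grab_frame(name): name is "scene" or "top" or "wrist"; returns the picture (384x512x3 uint8, red, green, blue); there is no depth.
- calibration(name): a dict with "mtx" (3x3 intrinsics, pixels), "rvec" (rotation vector, rad) and "tvec" (3), from world to camera coordinates, as OpenCV has them. Camera axes: x right, y down, z forward; pixel columns grow to the right and rows downward; lengths in mm; the calibration is good to about 2 mm. A picture is of the moment at which its call begins: read the wrist's pose just before it. calibration takes no time and is no camera call; for the wrist camera it gives the pose at the moment of the call.
- job_done(): hands the job in, once; it reports no verdict.
Trained networks look in the newest picture that a camera, given by its name, has taken for a name from the list of things; names that differ only in an ending like _2 or _b are one class to them, and where a whole thing is asked for, a point or a joint stands for the part that bears it (a point fixed in the world has none). Each returns a list of dicts, best first, with "confidence" (0 to 1); they miss things now and then, are a little off and sometimes report something else, mostly with a low value. They report only what shows in the picture. A call takes as long as a camera call.
- spot_in(query, camera): "rect" ([left, top, right, bottom] in pixels, round what is visible of it).
- tip_of(query, camera): "location" ([column, row] in pixels: a listed point, or the origin of a listed thing).
The state is a dict: "time_s": time; "qpos": joint angles; "qvel": joint speeds; "effort": joint torques, N m; "ee_pos": TCP position; "ee_rot": TCP orientation; "force": force on the tool from outside, world axes, zero at the start; "torque": the same for the moment, N m; "gripper_width": finger opening in mm.
Only numpy, scipy, OpenCV 4.12 (cv2) and the standard library are available. Lean on these libraries where they do the work, as an engineer would, in place of code of your own. Each camera call takes 0.05 s, during which the arm holds its last target. There are 200 camera calls.

### The job

The wing cap on the oblong lacquer tin was set down on top of its thread and sits too high. Back it off anticlockwise until it clicks down at the thread start, then screw it clockwise until it is fully home, and let go. Leave the cap of the round tin alone.

Things in the scene. Friction and masses are not known exactly. Their poses are not given: they have to be found in the camera images.
- cap_grip (a point): Grip point of the oblong tin's wing cap, on its turning axis, 23 mm above its disc; turns and drops with it: x along the wing, y across, z up. Bare metal: dark disc 52 mm across, 20 high, with an upright pale bar (wing) across its top, 46 long, 12 thick, 34 high. It tops the middle of a fixed metal tin, 110 x 70 in plan, 118 high, the only oblong one. Loose cans near by are at most 105 high.
- cap (a joint): Turn of that cap about the vertical, rad, growing clockwise seen from above (tightening). 0 is the thread start; it turns from -0.15 to the end stop at 1.31, where the wing lies along the tin's 110 mm length. Starts at 0.5 to 0.9. Friction about 0.05 N m; it stays where it is left. Turned clockwise while riding high it engages nothing.
- cap_drop (a joint): How far that cap has dropped, m: 0 at the start, riding on its thread; 0.010 once clicked down at the thread start, possible only with joint cap between -0.15 and 0.2. It falls by its own weight (1.4 N) when let go; in a grip it must be lowered or lightly pressed. Down and turned past 0.2, the thread holds it down (2 mm of play).
- round_cap (a joint): Turn of the bystander's cap, rad, growing anticlockwise seen from above (loosening); 0 is home, where it starts and must stay. The cap has the same shape and size but sits low on a fixed round metal tin, 90 mm across and 118 high, on the other side of the table.

How it is judged (in metres and radians):
On the way:
1. the cap is backed off and has clicked down at the thread start (value of joint cap_drop above 0.0075 m and value of joint cap below 0.3 rad), for 0.1 s.
At the end, for the whole second after the job is handed in: The oblong tin's cap is down on its thread (dropped more than 7 mm) and turned clockwise to within 0.2 rad (12 degrees) of its end stop, and the round tin's cap is within 0.2 rad of home (value of joint cap above 1.1 rad and value of joint cap_drop above 0.007 m and value of joint round_cap below 0.2 rad); the robot touches nothing.
It fails at once if the round tin's cap is turned by more than 0.2 rad (value of joint round_cap above 0.2 rad).
It also fails if it takes over 35 s, if anything falls off the work surface, if the arm or the gripper's body presses on something with over 40 N, if the wrist force passes 120 N, or if a joint passes its speed limit or range.

## Working session

There is one attempt and no reset: what is moved stays moved. The work goes in short steps, Python scripts to look and compute and a shell command to move; the robot and the scene stay as the last step left them, time stands still between calls to the robot, and variables do not carry over. Pictures are saved under pics/ and viewed, about 8 in all and at most 12, crops included, and the job is handed in when it is done.

```bash
mkdir -p pics; python3 - <<'E'
from workcell import *
import cv2,numpy as np
s=state();print(s)
ims=[]
for c in("scene","top"):
    im=grab_frame(c);ims.append(im)
    k=calibration(c);print(c,k)
    for q in("cap_grip","round_cap"):
        try: print(q,tip_of(q,c)[:3],spot_in(q,c)[:3])
        except Exception as e: print(e)
cv2.imwrite("pics/a.png",cv2.resize(np.hstack(ims),(800,300),interpolation=cv2.INTER_AREA)[:,:,::-1])
cv2.imwrite("pics/top.png",ims[1][:,:,::-1])
print(state()["time_s"])
E
```

```text
{'time_s': 0.0, 'qpos': array([-6.72668961e+01,  1.83498511e+01,  8.97065368e+01,  6.86824883e-04,
        7.20422363e+01, -1.14587345e+00]), 'qvel': array([ 0.01899658, -0.01982579, -0.01725088, -0.02947578, -0.02026879,
       -0.03420603]), 'effort': array([ 3.08238350e-04, -4.12452722e+01, -2.31975639e+01,  7.30394572e-02,
        4.59035242e-02, -1.25845859e-04]), 'ee_pos': array([ 232.58912145, -525.35291387,  235.13729361]), 'ee_rot': array([-1.79901409e+02, -2.62514898e-03,  2.38787628e+01]), 'force': array([ 0.50226288,  0.22254783, -0.37246465]), 'torque': array([-0.02280411,  0.00762227, -0.0575107 ]), 'gripper_width': 91.26984498702107}
scene {'mtx': array([[498.55662151,   0.        , 257.18181767],
       [  0.        , 498.55662151, 187.0046672 ],
       [  0.        ,   0.        ,   1.        ]]), 'rvec': array([ 2.11965538,  1.37749401, -0.50268318]), 'tvec': array([-217.19791295, -265.75150906, 1321.56629324])}
cap_grip [{'location': [149.5, 225.1], 'confidence': 0.68}] [{'rect': [139.1, 213.3, 172.2, 255.1], 'confidence': 0.58}]
it knows: cap_grip
top {'mtx': array([[368.79828166,   0.        , 252.10436836],
       [  0.        , 368.79828166, 190.5132629 ],
       [  0.        ,   0.        ,   1.        ]]), 'rvec': array([ 2.12911748, -2.14827438,  0.18244955]), 'tvec': array([  0.86009191, 563.93084566, 750.59106902])}
cap_grip [{'location': [352.8, 192.9], 'confidence': 0.65}] [{'rect': [335.4, 179.0, 360.0, 210.6], 'confidence': 0.62}]
it knows: cap_grip
0.3
```

View pics/a.png

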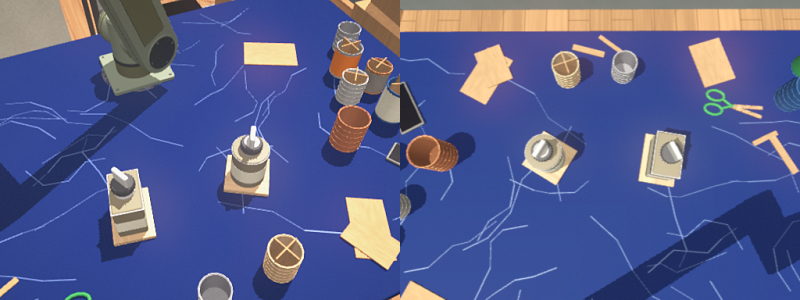

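View pics/top.png

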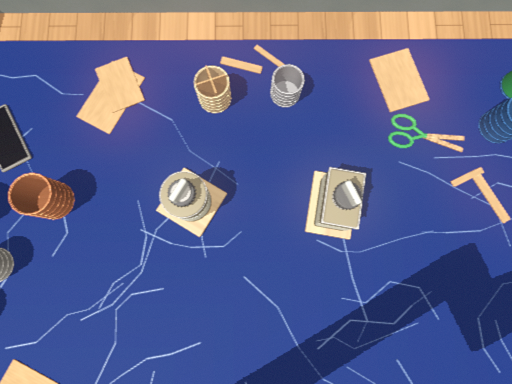

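The scene and top views show the oblong tin at about (342,197) in the top picture, with its pale wing slanted near (349,193). The round tin is at about (183,197). I'll triangulate the cap from both views.

```bash
cat > h.py <<'E'
from workcell import *
import cv2,numpy as np
from scipy.spatial.transform import Rotation as R
def P(c):
    k=calibration(c) if isinstance(c,str) else c
    return k["mtx"]@np.c_[cv2.Rodrigues(k["rvec"])[0],k["tvec"]]
def tri(cs,px):
    A=np.vstack([np.outer(p,M[2])-M[:2] for M,p in zip(cs,np.array(px,float))])
    x=np.linalg.lstsq(A[:,:3],-A[:,3],rcond=None)[0]; return x
def onplane(M,p,z):
    A=np.outer(np.array(p,float),M[2])-M[:2]
    return np.linalg.solve(A[:,:2],-A[:,3]-A[:,2]*z)
def move(target,yaw):
    "needed shift (tool axes, /500) and turn for a down-pointing tool at yaw"
    s=state();r=R.from_euler('xyz',s["ee_rot"],degrees=True)
    t=R.from_euler('xyz',[180,0,yaw],degrees=True)
    return np.r_[r.inv().apply(np.array(target)-s["ee_pos"])/500,(r.inv()*t).as_rotvec()/(np.pi/2)].round(4)
E
python3 - <<'E'
from h import *
x=tri([P("scene"),P("top")],[[149.5,225.1],[352.8,192.9]]);print(x)
for z in(150,161,171):print(z,onplane(P("top"),[352.8,192.9],z),onplane(P("scene"),[149.5,225.1],z))
# tin top corners guess in top picture, z=118..130
for p in([333,166],[366,170],[359,228],[322,222]):print(p,onplane(P("top"),p,118))
im=cv2.imread("pics/top.png")[150:250,290:390];cv2.imwrite("pics/crop.png",cv2.resize(im,(600,600),interpolation=cv2.INTER_CUBIC))
print(move([x[0]-60,x[1],330],0))
E
```

```text
[ 535.73235213 -189.61411675  173.49457234]
150 [ 540.61930149 -192.40933356] [ 517.0266039  -190.90556687]
161 [ 538.8983108  -189.28709016] [ 525.26317497 -191.24656574]
171 [ 537.33377381 -186.44868706] [ 532.75096684 -191.55656472]
[333, 166] [ 600.0940555  -164.99280158]
[366, 170] [ 591.42349466 -230.23129542]
[359, 228] [ 476.79927537 -209.78769381]
[322, 222] [ 489.03993461 -138.60503078]
[ 7.165e-01 -4.179e-01 -1.884e-01 -3.000e-04  1.000e-04  2.653e-01]
```

View pics/crop.png

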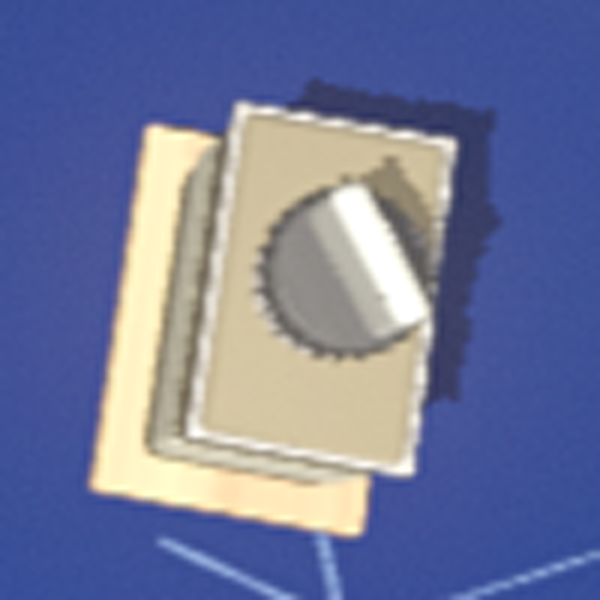

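```bash
python3 - <<'E'
from h import *
M=P("top");f=lambda p,z:onplane(M,np.array(p)/6+[290,150],z)
c=[f(p,118) for p in([237,105],[455,142],[412,473],[190,435])]
for i in range(4):
    d=c[(i+1)%4]-c[i];print(c[i],np.linalg.norm(d),np.degrees(np.arctan2(d[1],d[0])))
print("ctr",np.mean(c,0))
a,b=f([348,192],182),f([417,315],182);d=a-b;print(a,b,(a+b)/2,np.linalg.norm(d),"wing",np.degrees(np.arctan2(d[1],d[0])))
print(calibration("wrist")["tvec"],R.from_rotvec(calibration("wrist")["rvec"]).inv().apply(-calibration("wrist")["tvec"]),state()["qpos"][5])
for y in(40,25,0,-20):print(y,move([530,-187,300],y))
E
```

```text
[ 597.097245   -157.89218154] 72.75236508246817 -100.37638318034024
[ 583.99354659 -229.45473958] 110.69089353863882 169.37778356762072
[ 475.19945795 -209.05081379] 72.28796863537194 79.7380644074721
[ 488.07745347 -137.91919184] 110.83426935720424 -10.381753357069044
ctr [ 536.09192575 -183.57923169]
[ 555.51680909 -175.75773552] [ 518.20262879 -194.34353953] [ 536.85971894 -185.05063752] 41.6866904675948 wing 26.477416604600876
[-575.02942533  -28.09372189  391.11993533] [ 296.88557192 -497.72201694  385.42788178] -1.1474378494446895
40 [ 8.179e-01 -3.787e-01 -1.284e-01 -3.000e-04 -1.000e-04 -1.791e-01]
25 [ 8.179e-01 -3.787e-01 -1.284e-01 -3.000e-04 -0.000e+00 -1.240e-02]
0 [ 8.179e-01 -3.787e-01 -1.284e-01 -3.000e-04  1.000e-04  2.653e-01]
-20 [ 8.179e-01 -3.787e-01 -1.284e-01 -3.000e-04  1.000e-04  4.876e-01]
```

The tin measures 110.7 x 72.5 mm against the stated 110 x 70, centred at about (536.5, -185), with a yaw of -10.4°. The wing is at 26.5°, so cap is about 0.67, which lies in the stated starting range. I'll move above it.

```bash
python3 -m jog '0.2 -0.09 -0.09 0 0 0;0.831 -0.376 -0.09 0 0 -0.029;0.831 -0.376 -0.09 0 0 -0.029;0.831 -0.376 -0.09 0 0 -0.029;0.831 -0.376 -0.09 0 0 -0.029;0.831 -0.376 -0.09 0 0 -0.029;0.831 -0.376 -0.09 0 0 -0.029;0.831 -0.376 -0.09 0 0 -0.029;0.831 -0.376 -0.09 0 0 -0.029;0.831 -0.376 -0.09 0 0 -0.029;0.831 -0.376 -0.09 0 0 -0.029;0.831 -0.376 -0.09 0 0 -0.029;0.831 -0.376 -0.09 0 0 -0.029;0.831 -0.376 -0.09 0 0 -0.029;0.831 -0.376 -0.09 0 0 -0.029;0.831 -0.376 -0.09 0 0 -0.029'
python3 - <<'E'
from h import *
s=state();im=grab_frame("wrist");print(s["ee_pos"],s["ee_rot"],s["qpos"])
t=tip_of("cap_grip","wrist");print(t[:2])
M=P("wrist")
if t:
  for z in(161,171):print(z,onplane(M,t[0]["location"],z))
p=M@[536.5,-185,171,1];print(p[:2]/p[2])
cv2.imwrite("pics/w.png",im[:,:,::-1])
E
```

```text
time_s: 1.63
ee_pos: [535.6, -186.8, 280.8]
ee_rot: [-180.0, 0.0, 26.4]
force: [-0.2, 0.0, -0.3]
gripper_width: 91.3
[ 535.6061816  -186.75450042  280.77760256] [-1.79969141e+02  2.53366389e-02  2.63741136e+01] [-2.03857518e+01  1.62340888e+01  8.61526764e+01  2.74606643e-03
  7.76530721e+01  4.32395533e+01]
[{'location': [259.2, 197.2], 'confidence': 0.71}]
161 [ 532.65428135 -188.33168279]
171 [ 535.1028294 -187.1317403]
[257.74559367 194.80375556]
```

View pics/w.png

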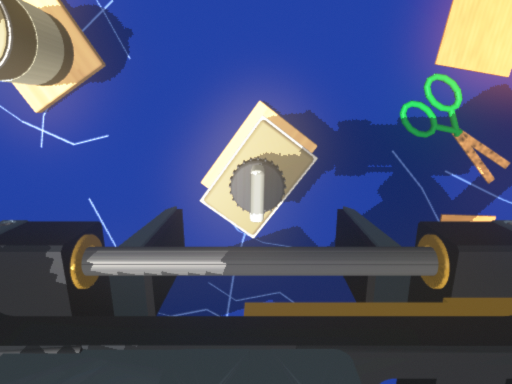

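The wrist view shows the wing upright at (258,172)-(257,218), so it lines up with the tool's x axis and is centred. Next I descend and grip.

```bash
python3 -m jog '0 0 0.07 0 0 0;0 0 0.14 0 0 0;0 0 0.19 0 0 0;0 0 0.207 0 0 0;0 0 0.207 0 0 0;0 0 0.207 0 0 0' 1 && python3 -m jog '0 0 0 0 0 0;0 0 0 0 0 0;0 0 0 0 0 0;0 0 0 0 0 0;0 0 0 0 0 0;0 0 0 0 0 0;0 0 0 0 0 0;0 0 0 0 0 0;0 0 0 0 0 0;0 0 0 0 0 0' -1 15
```

```text
time_s: 2.23
ee_pos: [536.2, -187.3, 178.3]
ee_rot: [180.0, -0.0, 26.3]
force: [-0.4, -0.8, 0.3]
gripper_width: 91.2
time_s: 3.07
ee_pos: [536.2, -187.3, 178.2]
ee_rot: [180.0, -0.0, 26.3]
force: [-0.3, 0.2, 0.5]
gripper_width: 27.1
```

```bash
python3 -m jog '0 0 0 0 0 0;0 0 0 0 0 0;0 0 0 0 0 0;0 0 0 0 0 0;0 0 0 0 0 0'
```

```text
time_s: 3.48
ee_pos: [534.9, -184.9, 178.1]
ee_rot: [-179.7, -0.0, 26.3]
force: [-1.3, 6.1, 3.5]
gripper_width: 11.8
```

```bash
python3 -m jog '0 -0.001 0 0 0 -0.05;0 -0.001 0 0 0 -0.1;0 -0.001 0 0 0 -0.15;0 -0.001 0 0 0 -0.2;0 -0.001 0 0 0 -0.25;0 -0.001 0 0 0 -0.3;0 -0.001 0 0 0 -0.35;0 -0.001 0 0 0 -0.4;0 -0.001 0 0 0 -0.43;0 -0.001 0 0 0 -0.43;0 -0.001 0 0 0 -0.43'; python3 -c "
from workcell import *
print(state()['torque'])"
```

```text
time_s: 4.4
ee_pos: [536.0, -185.8, 178.5]
ee_rot: [180.0, -0.1, 64.9]
force: [3.6, -4.6, -0.8]
gripper_width: 12.2
[-1.00908044 -0.71589502  0.01150663]
```

At yaw 64.9 the wing should be at cap ≈ 0. Now I lower it 10 mm.

```bash
python3 -m jog '0 0 0.004 0 0 0;0 0 0.008 0 0 0;0 0 0.012 0 0 0;0 0 0.016 0 0 0;0 0 0.019 0 0 0;0 0 0.021 0 0 0;0 0 0.021 0 0 0;0 0 0.021 0 0 0'; python3 -c "
from workcell import *
print(state()['torque'])"
```

```text
time_s: 5.07
ee_pos: [536.1, -185.9, 168.2]
ee_rot: [180.0, -0.1, 64.9]
force: [0.9, -1.9, 0.4]
gripper_width: 11.8
[-0.54558067 -0.27788982 -0.03088713]
```

```bash
python3 -m jog '0 0 0 0 0 0;0 0 0 0 0 0;0 0 0 0 0 0;0 0 0 0 0 0;0 0 0 0 0 0;0 0 0 0 0 0' -0.4 && python3 -m jog '0 0 0 0 0 0;0 0 0 0 0 0;0 0 0 0 0 0;0 0 0 0 0 0;0 0 0 0 0 0;0 0 0 0 0 0;0 0 0 0 0 0' -1 20 && python3 -m jog '0 0 0 0 0 0.05;0 0 0 0 0 0.1;0 0 0 0 0 0.15;0 0 0 0 0 0.2;0 0 0 0 0 0.25;0 0 0 0 0 0.3;0 0 0 0 0 0.33;0 0 0 0 0 0.33' && python3 -m jog '0 0 -0.004 0 0 0;0 0 -0.01 0 0 0;0 0 -0.01 0 0 0'
```

```text
time_s: 5.57
ee_pos: [535.9, -185.7, 168.1]
ee_rot: [-180.0, -0.1, 64.9]
force: [0.2, 0.5, -0.2]
gripper_width: 27.2
time_s: 6.15
ee_pos: [536.1, -185.8, 168.1]
ee_rot: [180.0, -0.1, 64.9]
force: [1.5, -0.1, -0.9]
gripper_width: 11.8
time_s: 6.82
ee_pos: [535.2, -185.0, 168.1]
ee_rot: [-179.8, -0.1, 35.2]
force: [-2.5, 2.7, 1.7]
gripper_width: 11.9
time_s: 7.07
ee_pos: [535.1, -185.0, 170.4]
ee_rot: [-179.7, -0.0, 35.2]
force: [4.1, -0.5, -17.0]
gripper_width: 12.0
```

A 5 mm upward pull was stopped after 2.3 mm with 17 N, so the cap has engaged and the thread is holding it down. I'll lower back and screw it home.

```bash
python3 -m jog '0 0 0.004 0 0 0;0 0 0.004 0 0 0.05;0 0 0.004 0 0 0.1;0 0 0.004 0 0 0.15;0 0 0.004 0 0 0.2;0 0 0.004 0 0 0.25;0 0 0.004 0 0 0.3;0 0 0.004 0 0 0.35;0 0 0.004 0 0 0.4;0 0 0.004 0 0 0.45;0 0 0.004 0 0 0.49;0 0 0.004 0 0 0.51;0 0 0.004 0 0 0.51;0 0 0.004 0 0 0.51'; python3 -c "
from workcell import *
print(state()['torque'])"
```

```text
time_s: 8.23
ee_pos: [534.8, -183.2, 168.9]
ee_rot: [-179.6, 0.3, -10.7]
force: [0.6, 5.1, -1.4]
gripper_width: 11.9
[ 0.97332372 -0.0119754   0.03269161]
```

```bash
python3 -m jog '0 0 0 0 0 0.015;0 0 0 0 0 0.03;0 0 0 0 0 0.03'; python3 -c "
from workcell import *
print(state()['torque'])"
python3 -m jog '0 0 0 0 0 0;0 0 0 0 0 0;0 0 0 0 0 0;0 0 0 0 0 0;0 0 0 0 0 0;0 0 0 0 0 0;0 0 0 0 0 0;0 0 0 0 0 0' 0 && python3 -m jog '0 0 -0.05 0 0 0;0 0 -0.12 0 0 0;0 0 -0.2 0 0 0;0 0 -0.24 0 0 0;0 0 -0.24 0 0 0;0 0 -0.24 0 0 0'
python3 - <<'E'
from h import *
im=grab_frame("wrist");t=tip_of("cap_grip","wrist");print(t[:1]);x=grab_frame("top")
if t:
  for z in(161,171):print(z,onplane(P("wrist"),t[0]["location"],z))
cv2.imwrite("pics/e.png",np.hstack([im[60:300,130:450],cv2.resize(x[150:250,150:283],(320,240))])[:,:,::-1])
E
```

```text
time_s: 8.48
ee_pos: [534.7, -183.1, 169.4]
ee_rot: [-179.6, 0.3, -13.3]
force: [0.1, 2.5, -2.2]
gripper_width: 12.4
[ 0.37390479 -0.02615637  0.67970557]
time_s: 9.15
ee_pos: [534.7, -183.1, 169.3]
ee_rot: [-179.6, 0.3, -13.3]
force: [-0.9, -0.4, -0.6]
gripper_width: 45.8
time_s: 9.65
ee_pos: [535.5, -184.2, 290.6]
ee_rot: [-179.6, 0.1, -13.3]
force: [0.1, -0.0, -0.6]
gripper_width: 45.8
[{'location': [262.8, 189.6], 'confidence': 0.96}]
161 [ 534.82240804 -186.18134583]
171 [ 537.3128757  -186.72479926]
```

View pics/e.png

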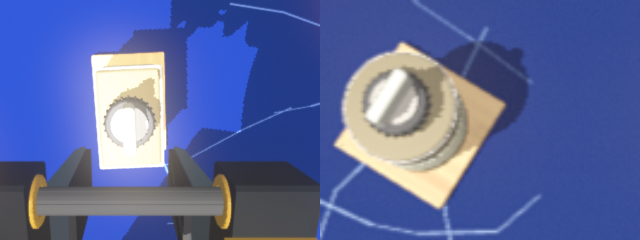

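The wrist view shows the wing at about (130,128) in the crop, lying along the tin's length. Turning 2.6° further met 0.68 N m, which is the end stop. The round tin on the right is untouched, and the gripper is clear.

```bash
python3 -c "
from workcell import *
print(job_done(),state()['time_s'])"
```

```text
the job is handed in; nothing more can be done
the job is handed in; nothing more can be done
```

The oblong tin's cap is down on its thread and screwed clockwise to its end stop. I released it and handed the job in at about 10 s of robot time.

I gripped the wing and turned it about 39° anticlockwise to the thread start. I lowered it 10 mm, let go briefly so it could drop, then gripped it again and screwed it home.

- **Clicked down:** part-way through screwing, a 5 mm upward pull was stopped after 2.3 mm with 17 N, so the thread was holding the cap.
- **Fully home:** at the end, turning 2.6° further raised the torque to 0.68 N m, against about 0.05 N m of friction. The last wrist picture shows the wing along the tin's length.
- **Round tin:** I never went near it. The last top picture shows it unchanged by eye; I did not measure its angle.
- **Gripper:** it is clear, about 120 mm above the grip height, and reads almost no force.

No check failed. Position estimates of the cap axis differed by 2–4 mm, and that showed only as about 6 N of side force when gripping. `job_done()` gave no verdict.

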